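Ready the spindle sander and hold its sprung fence open at the index

TASK

Get the small bench sander ready for the next cutting board: turn the chuck's knurled sleeve clockwise (seen from above) until its jaws grip the sanding drum's shank tightly. Then pull the sprung fence away from the drum by its upright black handle until the pointer on its end stands level with the tip of the index clip, and keep it there: finish while still holding the handle, because the spring takes the fence back if it is let go. Leave the sanding block, the tin and the knife where they are.

Things in the scene. Friction and masses are not known exactly. Their poses are not given: they have to be found in the camera images.
- sander: Fixed bench sander: grey housing 280 x 290 mm with an aluminium top plate 50 mm above the bench. Origin under it at bench height; its x axis points from the fence to the drum (roughly away from the robot), y to the left, z up. The housing spans x -150 to +130 mm and y -145 to +145 mm in this frame. The chuck's axis stands at x = 70, y = 40 mm.
- sleeve_grip (a point): Centre of the chuck's round knurled steel sleeve, on its upright axis, half-way up: 81 mm above the bench. The sleeve is 43 mm across and 30 mm tall (66 to 96 mm above the bench, narrowing in the top 4 mm). The drum above it stands on the same axis and reaches 123.5 mm above the bench, so it passes between the fingers. The sleeve turns on the fixed spindle and this point turns with it.
- chuck_sleeve (a joint): Turn of the sleeve in rad; grows as it is turned clockwise seen from above and the three jaws close together, 2 mm each per rad. Starts at 0 to 0.25; the jaws meet the shank at about 1.2; the end stop is at 1.6. It turns stiffly (0.25 N m, more once the jaws bite) and stays where it is left. By about 1.4 the grip is tight.
- drum: Small sanding drum standing loose in the chuck, on the chuck's axis: shank 8 mm across, origin at the shank's lower end (64 mm above the bench), z up along it; the red-brown drum is 18 mm across, its underside 41 mm and its top 58 mm above the origin (59.5 mm with its screw).
- jaw1: One of the three steel jaws inside the sleeve, their ends showing 6 mm above it around the shank; origin on the chuck's axis as built, 68 mm above the bench. Moves up to 3.2 mm inwards with the sleeve.
- jaw2: Second jaw, as jaw1, 120 degrees round.
- jaw3: Third jaw, as jaw1, 240 degrees round.
- fence: Wooden fence bar, 18 mm thick (x), 230 mm long (y), its top 80 mm above the bench, which slides on the sander only along the sander's -x (away from the drum), 0 to 85 mm, against a return spring: about 4 N at rest, plus 1.2 N for each 10 mm. At rest its face is 71 mm from the chuck's axis. Origin in the middle of its underside, 50 mm above the bench; axes parallel to the sander's.
- handle (a point): Point on the axis of the fence's upright round black handle, 18 mm across; the handle rises from 84 to 129 mm above the bench, this point lies at 106.5 mm. It stands on the fence 85 mm to the sander's -y side of the fence's middle; a steel foot 30 x 26 mm lies under it, top 85 mm above the bench. It moves with the fence.
- pointer (a point): Tip of the small flat steel pointer on the fence's -y end, 76 mm above the bench; moves with the fence.
- index (a point): Tip of the small brass index clip (14 mm along x, 27 mm long along y, 27 mm tall) fixed on the plate's -y edge, 76 mm above the bench; axes as the sander's. It is the mark: the pointer's tip is to come level with it along the sander's x, 1 mm beside it in y. From the clip a thin dark line, 4 mm wide, runs across the plate along y at the same x; the fence's middle covers it when the pointer is level. It stands 35 to 65 mm from the pointer's rest position, on the -x side.
- sanding_block: Loose cork sanding block 110 x 62 x 30 mm, to the left of the sander; origin under its centre. Leave alone.
- wax_tin: Loose round metal tin 72 mm across, 42 mm tall, to the right of the sander; origin under its centre. Leave alone.
- knife: Loose carving knife with a wooden handle, about 150 mm long, 16 mm tall, to the right of the sander; origin under it. Leave alone.

How it is judged:
By the outcome, as a careful person would: the job done as asked, in the order asked, and still so for the second after the job is handed in, while the arm keeps its last pose, push and grip.
It also fails if it takes over 51 s, if anything falls off the work surface, if the arm or the gripper's body presses on something with over 40 N, if the wrist force passes 120 N, or if a joint passes its speed limit or range.

ROBOT

A 6-joint arm with a two-finger parallel gripper is mounted at the origin on the work surface. World frame = base frame: x ahead of the robot, y to its left, z up, the work surface at z = 0. Lengths are in m, angles in rad, forces in N, time in s.
With the tool pointing down it reaches from about 0.25 to 0.725 m from the base axis. Payload 4 kg.
Tool frame: the origin (TCP) lies midway between the tips of the shut fingers; the grasp point (between the pads) lies 19 mm behind it; z points along the fingers, x is the direction in which the jaws open and shut, and the axes are right-handed (so a half turn about z gives the same grasp; the last joint's range is limited). The gripper opens to 85 mm and grips with 20 to 120 N. Pads are 22 mm wide; open, the fingers measure 114 mm over their backs; the gripper's body (76 mm by 85 mm) begins 54 mm behind the grasp point. The pads swing forward as they close: fully open they stand 13 mm farther back than shut.
Start: joints at [1.321, 0.241, 0.005, 1.335, 0, 1.571], TCP at [0.124, 0.484, 0.231] pointing down, gripper open.
Joint ranges: [-2.72, 2.72], [-1.05, 1.87], [-1.09, 1.28], [-1.99, 2.15], [-1.42, 1.44], [-3.14, 3.14]. Speed limits (rad/s): [2.79, 2.79, 3.14, 3.14, 3.14, 3.14].

INTERFACE

Orientations are given as a unit quaternion [x, y, z, w].
In Python, from workcell import bot, vision, ticket gives the robot as it stands.
- The arm moves only by the tool play_rows, never from a script. Its argument "deltas" is one flat list of numbers, 5 for each row, row after row: the opening, from 0 (shut) to 1 (fully open), then the shift along the tool's x, y, z in units of 60 mm (1.0 is 60 mm), then the turn about the tool's z in degrees. A call has 1 to 12 rows; each row shifts and turns the pose as measured when the row begins, along the tool's axes as they then stand; what a row does not reach is not made up. A row lasts 1/8 s, in which the tool goes at most 62.5 mm and 10.7 degrees, less where a joint would pass 70% of its speed; a pose out of reach is approached as far as the arm can. A call is refused whole if a number of a shift passes 1 or a number of a turn 10.7, either way. A call with a gripper value outside its range is refused whole. The fingers move at their own pace and stop on an object; the grip force is fixed at half the most. Time passes only in rows, so rows that do not move let the fingers close. It gives the time, the measured TCP pose, the force and the opening at its end, in the units of the state.
- bot.get_obs(): the state, without advancing time (a new reading comes with each control period).
- vision.camera(name): name is "scene" or "top"; returns a dict with "color" (400x640x3 uint8, blue, green, red), "intrinsics" (3x3 intrinsics, pixels), "rvec" (rotation vector, rad) and "tvec" (3), from world to camera coordinates, as OpenCV has them. Camera axes: x right, y down, z forward; pixel columns grow to the right and rows downward; lengths in m; the calibration is good to about 2 mm. A picture is of the moment at which its call begins. There is no depth.
- ticket.job_done(): hands the job in, once; it reports no verdict.
The state is a dict: "clock": time; "joint_pos": joint angles; "joint_vel": joint speeds; "tau": joint torques, N m; "eef_pos": TCP position; "tool_rot": TCP orientation; "ft_force": force on the tool from outside, world axes, zero at the start; "ft_torque": the same for the moment, N m; "grip_width": finger opening in m.
Only numpy, scipy, OpenCV 4.12 (cv2) and the standard library are available. Lean on these libraries where they do the work, as an engineer would, in place of code of your own. Each camera call takes 0.05 s, during which the arm holds its last target. There are 200 camera calls.

## Working session

There is one attempt and no reset: what is moved stays moved. The work goes in short steps, Python scripts to look and compute and a tool call to move; the robot and the scene stay as the last step left them, time stands still between calls to the robot, and variables do not carry over. Pictures are saved under pics/ and viewed, about 8 in all and at most 12, crops included, and the job is handed in when it is done.

Besides the shell and the picture viewer there is one more tool, called after "Call:" as name(argument=value, ...) on one line, values as JSON. play_rows: Moves the arm, as the interface text tells. Its arguments: {"type":"object","properties":{"deltas":{"type":"array"}},"required":["deltas"]}

```bash
mkdir -p pics; cat > h.py <<'E'
import numpy as np, cv2
from workcell import bot, vision, ticket
def cam(n):
    c=vision.camera(n); R=cv2.Rodrigues(np.array(c["rvec"],float))[0]
    return c["color"],np.array(c["intrinsics"],float),R,np.array(c["tvec"],float).ravel()
def ray(c,u,v):
    _,K,R,t=c; d=R.T@np.linalg.solve(K,[u,v,1.]); return -R.T@t,d/np.linalg.norm(d)
def onz(c,u,v,z):
    o,d=ray(c,u,v); return o+d*(z-o[2])/d[2]
def tri(c1,p1,c2,p2):
    o1,d1=ray(c1,*p1);o2,d2=ray(c2,*p2)
    s=np.linalg.lstsq(np.c_[d1,-d2],o2-o1,rcond=None)[0]
    a=o1+s[0]*d1;b=o2+s[1]*d2; return (a+b)/2,np.linalg.norm(a-b)
def proj(c,P):
    _,K,R,t=c; q=K@(R@np.array(P)+t); return q[:2]/q[2]
E
python3 - <<'E'
from h import *
np.set_printoptions(precision=4,suppress=True)
for n in("scene","top"):
    c=cam(n); cv2.imwrite(f"pics/{n}0.png",c[0]); print(n,-c[2].T@c[3], c[1][0,0],c[2][2])
o=bot.get_obs(); print({k:np.round(v,3) for k,v in o.items()})
E
```

```text
scene [ 1.0725 -0.3039  0.6338] 362.71330962460445 [-0.6012  0.4085 -0.6868]
top [0.3939 0.0411 1.3064] 475.2089726186297 [ 0.1598 -0.0094 -0.9871]
{'clock': np.float64(0.1), 'joint_pos': array([1.321, 0.241, 0.004, 1.335, 0.   , 1.571]), 'joint_vel': array([-0.001, -0.001,  0.005,  0.001,  0.002, -0.001]), 'tau': array([ -0.   , -37.314,  25.301,   0.011,   0.   ,  -0.   ]), 'eef_pos': array([0.123, 0.484, 0.23 ]), 'tool_rot': array([ 0.79 ,  0.613, -0.001,  0.001]), 'ft_force': array([-0.62 ,  0.48 , -0.063]), 'ft_torque': array([-0.004,  0.007,  0.015]), 'grip_width': np.float64(0.086)}
```

View pics/scene0.png

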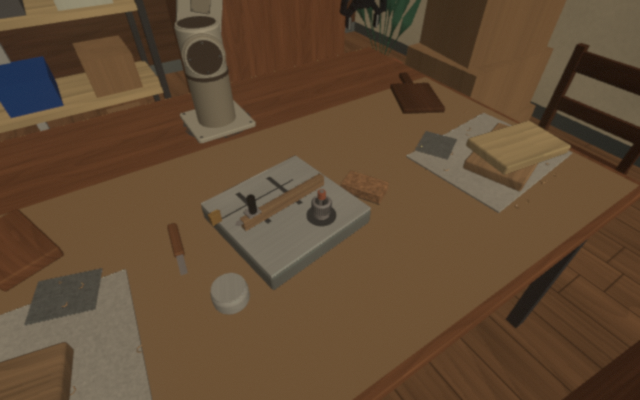

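View pics/top0.png

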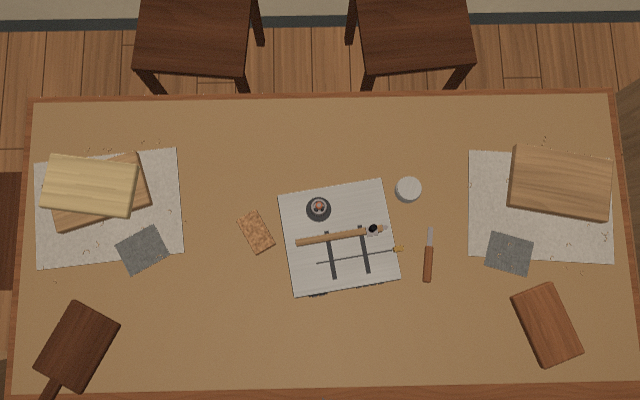

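The scene view shows the sander with its drum near (321,200), the black handle at (251,203) and the brass clip at (215,216). In the top view the drum is at (318,207), the handle at (373,229) and the clip at (399,248). I'll enlarge both.

```bash
python3 - <<'E'
from h import *
np.set_printoptions(precision=4,suppress=True)
s=cv2.imread("pics/scene0.png");t=cv2.imread("pics/top0.png")
for n in("scene","top"):
    c=cam(n); print(n,[proj(c,p).round(0) for p in([0,0,0],[.123,.484,.23],[.4,0,0],[.5,0,0],[.4,.1,0])])
a=cv2.resize(s[150:290,190:390],None,fx=4,fy=4,interpolation=cv2.INTER_CUBIC)
b=cv2.resize(t[170:305,270:420],None,fx=4.4,fy=4.4,interpolation=cv2.INTER_CUBIC)
cv2.imwrite("pics/sc.png",cv2.convertScaleAbs(a,alpha=1.6));cv2.imwrite("pics/tc.png",cv2.convertScaleAbs(b,alpha=1.3))
E
```

```text
scene [array([217., 121.]), array([361.,  32.]), array([274., 187.]), array([293., 209.]), array([306., 174.])]
top [array([330., 439.]), array([106., 418.]), array([326., 283.]), array([325., 246.]), array([289., 283.])]
```

View pics/sc.png

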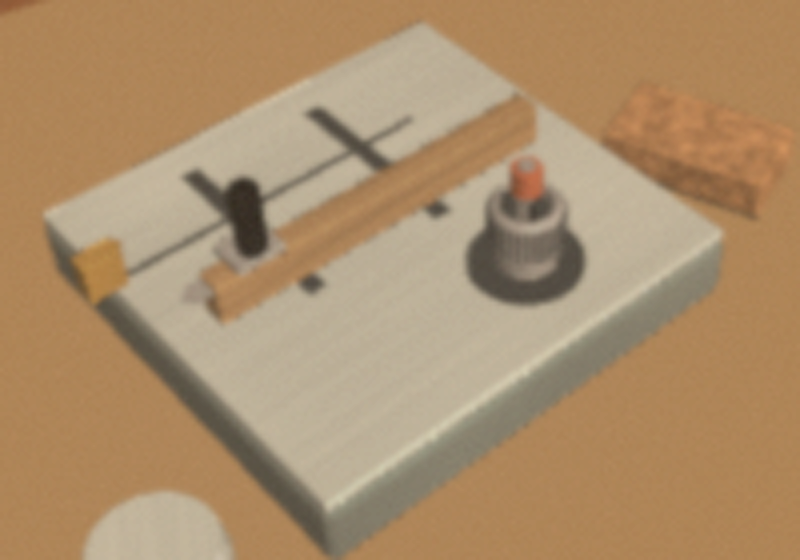

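View pics/tc.png

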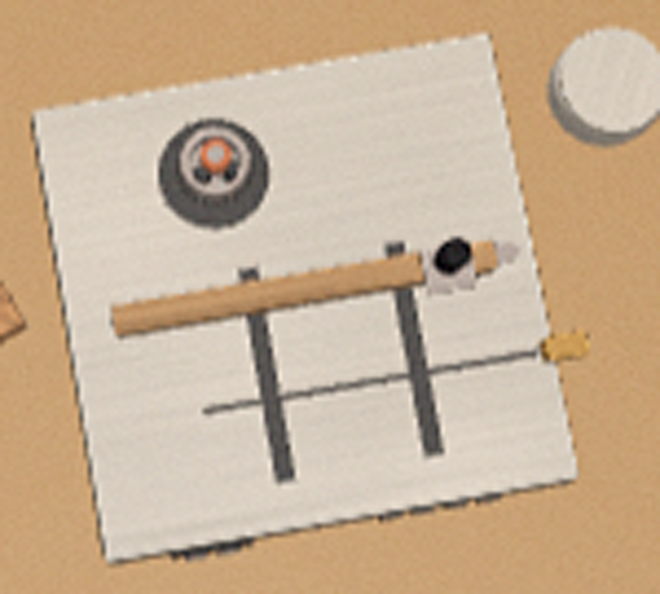

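The scene crop shows the plate corners at about (330,510), (720,235), (425,22) and (45,215), the drum top at (527,163) and the handle top at (243,183). The top crop shows the plate corners at (32,112), (490,33), (578,478) and (108,562), the drum at (215,152), the handle top at (455,248) and the clip at (565,346). Next I'll triangulate these and fit the sander frame.

```bash
python3 - <<'E'
from h import *
np.set_printoptions(precision=4,suppress=True)
S=cam("scene");T=cam("top")
fs=lambda p:((p[0]-1.5)/4+190,(p[1]-1.5)/4+150)
ft=lambda p:((p[0]-1.7)/4.4+270,(p[1]-1.7)/4.4+170)
def refine(im,x):   # line-refined corners via subpix
    g=cv2.cvtColor(im,cv2.COLOR_BGR2GRAY); return cv2.cornerSubPix(g,np.float32([x]).reshape(-1,1,2),(4,4),(-1,-1),(3,50,.01)).ravel()
sc=[(330,510),(720,235),(425,22),(45,215)]; tc=[(490,33),(32,112),(108,562),(578,478)]
loc=np.array([[130,-145],[130,145],[-150,145],[-150,-145]])/1e3
W=[]
for a,b in zip(sc,tc):
    p=fs(a);q=ft(b); q=refine(T[0],q); P,e=tri(S,p,T,q); Z=onz(T,*q,.05); print("corner",P,e,"planeT",Z,"planeS",onz(S,*p,.05)); W.append((Z+onz(S,*p,.05))[:2]/2)
W=np.array(W); lc=loc-loc.mean(0); wc=W-W.mean(0)
U,_,V=np.linalg.svd(lc.T@wc); R=(U@V).T; yaw=np.arctan2(R[1,0],R[0,0]); o=W.mean(0)-R@loc.mean(0)
print("yaw",yaw,np.degrees(yaw),"origin",o,"res",W-(loc@R.T+o))
tos=lambda P:R.T@(np.array(P)[:2]-o)
# blobs
def blob(im,m):
    n,l,st,ce=cv2.connectedComponentsWithStats(m.astype(np.uint8)); i=1+np.argmax(st[1:,4]); return st[i],ce[i]
for n,a,b in(("drumtop",(527,163),(215,152)),("handletop",(243,183),(455,247)),("clip",(100,265),(565,346)),("pointer",(186,295),(518,252))):
    P,e=tri(S,fs(a),T,ft(b)); print(n,P,"gap",e,"sander xy",tos(P))
print("pred axis",R@[.07,.04]+o)
print("pointer@76 T",tos(onz(T,*ft((518,252)),.076)),"S",tos(onz(S,*fs((186,295)),.076)))
print("line T",[tos(onz(T,*ft(p),.05)) for p in((205,411),(540,353))],"S",[tos(onz(S,*fs(p),.05)) for p in((410,120),(130,273))])
print("handle T 129:",onz(T,*ft((455,247)),.129), "drum",onz(T,*ft((215,152)),.1235),onz(S,*fs((527,163)),.1235))
E
```

```text
corner [ 0.6802 -0.1525  0.0461] 0.0025180675145909806 planeT [ 0.6788 -0.1531  0.05  ] planeS [ 0.6834 -0.1524  0.05  ]
corner [0.6354 0.1266 0.0463] 0.0019993182048607897 planeT [0.6341 0.1255 0.05  ] planeS [0.6386 0.1248 0.05  ]
corner [0.3664 0.0862 0.0498] 0.004692206818161159 planeT [0.3653 0.0841 0.05  ] planeS [0.3677 0.0882 0.05  ]
corner [ 0.407  -0.1936  0.0468] 0.0004921576560162751 planeT [ 0.4069 -0.1933  0.05  ] planeS [ 0.4107 -0.194   0.05  ]
yaw 0.15082224795890248 8.641478264720707 origin [ 0.5331 -0.0323] res [[-0.0023  0.0034]
 [-0.0035 -0.0055]
 [ 0.0035 -0.0024]
 [ 0.0023  0.0045]]
drumtop [0.5956 0.0178 0.1251] gap 0.0017313792320766894 sander xy [0.0694 0.0401]
handletop [ 0.5367 -0.117   0.1328] gap 0.0005890055181059324 sander xy [-0.0092 -0.0843]
clip [ 0.4845 -0.1875  0.0677] gap 0.0026987770630926395 sander xy [-0.0713 -0.1462]
pointer [ 0.5401 -0.1604  0.0775] gap 0.00316047541426178 sander xy [-0.0123 -0.1278]
pred axis [0.5963 0.0178]
pointer@76 T [-0.0129 -0.1294] S [-0.0127 -0.1259]
line T [array([-0.0724,  0.0691]), array([-0.0727, -0.1352])] S [array([-0.0714,  0.0711]), array([-0.0715, -0.1295])]
handle T 129: [ 0.537  -0.1178  0.129 ] drum [0.5954 0.0171 0.1235] [0.5945 0.0196 0.1235]
```

The measurements agree: the chuck axis is at about (0.596, 0.018) and the handle at (0.537, −0.117), sander yaw is 8.6°, and the line is at sander x ≈ −72 mm. Now I'll move over the chuck.

Call:
play_rows(deltas=[1,-0.35,0.6,0,0,1,-0.35,0.6,0,0,1,-0.35,0.6,0,0,1,-0.35,0.6,0,0,1,-0.35,0.6,0,0,1,-0.35,0.6,0,0,1,-0.35,0.6,0,0,1,-0.35,0.6,0,0,1,-0.35,0.6,0,0,1,-0.35,0.6,0,0,1,-0.35,0.6,0,0,1,0,0,0,0])

```text
clock: 1.8
eef_pos: [0.4609, 0.154, 0.2308]
tool_rot: [0.789, 0.615, 0.001, 0.0]
ft_force: [-0.1, -0.3, -0.2]
grip_width: 0.0853
```

```bash
cat >> h.py <<'E'
from scipy.spatial.transform import Rotation as Ro
def to(P):
    o=bot.get_obs(); R=Ro.from_quat(o["tool_rot"]); d=np.array(P)-o["eef_pos"]
    print("t",round(float(o["clock"]),2),"tcp",np.round(o["eef_pos"],4),"j",np.round(o["joint_pos"],3),"zaxis",np.round(R.as_matrix()[:,2],3),"F",np.round(o["ft_force"],1),"M",np.round(o["ft_torque"],2),"w",round(float(o["grip_width"]),4))
    print("units to go",np.round(R.inv().apply(d)/.06,3), "tool x",np.round(R.as_matrix()[:,0],3))
E
python3 -c "
from h import *
to([.596,.018,.16])"
```

```text
t 1.8 tcp [0.4609 0.154  0.2308] j [ 3.220e-01  2.110e-01 -3.500e-02  1.323e+00  1.000e-03  5.690e-01] zaxis [ 0.002  0.001 -1.   ] F [-0.1 -0.3 -0.2] M [-0.03 -0.01 -0.  ] w 0.0853
units to go [-1.65   2.734  1.182] tool x [0.244 0.97  0.002]
```

Call:
play_rows(deltas=[1,-0.33,0.547,0,0,1,-0.33,0.547,0,0,1,-0.33,0.547,0,0,1,-0.33,0.547,0,0,1,-0.33,0.547,0,0,1,0,0,0,0])

```text
clock: 2.55
eef_pos: [0.597, 0.019, 0.2299]
tool_rot: [0.787, 0.617, 0.001, -0.002]
ft_force: [-1.1, -0.0, 0.9]
grip_width: 0.0851
```

```bash
python3 -c "
from h import *
to([.596,.018,.16])
a=cam('scene');b=cam('top')
A=cv2.resize(a[0][50:260,190:420],None,fx=1.7,fy=2,interpolation=3);B=cv2.resize(b[0][100:310,220:420],None,fx=1.95,fy=2,interpolation=3)
cv2.imwrite('pics/ab.png',cv2.convertScaleAbs(np.hstack([A,B]),alpha=1.4))"
```

```text
t 2.55 tcp [0.597  0.019  0.2299] j [0.03  0.439 0.284 1.417 0.004 0.27 ] zaxis [-0.001  0.004 -1.   ] F [-1.1 -0.   0.9] M [ 0.02  0.   -0.02] w 0.0851
units to go [-0.024 -0.011  1.165] tool x [0.238 0.971 0.004]
```

View pics/ab.png

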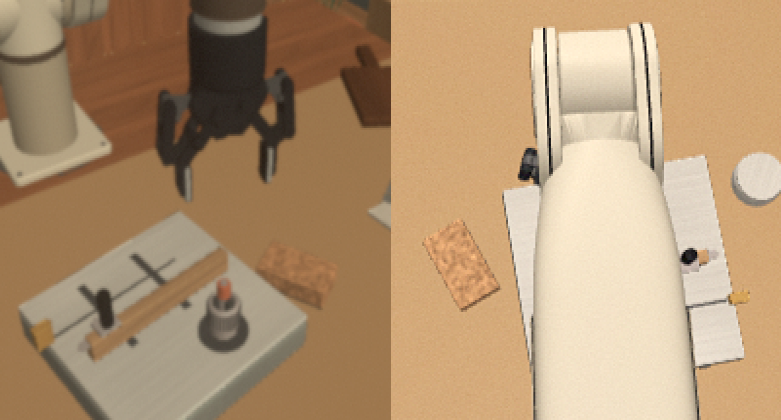

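The gripper hovers centred over the drum, with open fingers left and right of it (left pane, fingertips at about (185,190) and (268,175)). Going down.

Call:
play_rows(deltas=[1,-0.02,-0.01,0.5,0,1,0,0,0.5,0,1,0,0,0.45,0,1,0,0,0.45,0,1,0,0,0.4,0,1,0,0,0.3,0,1,0,0,0.2,0,1,0,0,0,0])

```text
clock: 3.65
eef_pos: [0.5874, 0.0331, 0.0618]
tool_rot: [0.781, 0.624, 0.002, -0.003]
ft_force: [0.4, 0.1, 0.5]
grip_width: 0.0852
```

```bash
python3 -c "
from h import *
to([.596,.018,.058])"
```

```text
t 3.65 tcp [0.5874 0.0331 0.0618] j [ 0.052  0.534 -0.018  1.019  0.008  0.275] zaxis [-0.001  0.008 -1.   ] F [0.4 0.1 0.5] M [ 0.01  0.02 -0.05] w 0.0852
units to go [-0.214  0.195  0.061] tool x [0.221 0.975 0.007]
```

Call:
play_rows(deltas=[1,-0.2,0.19,0.03,0,1,0,0,0,0])

```text
clock: 3.9
eef_pos: [0.5977, 0.0184, 0.0616]
tool_rot: [0.781, 0.625, 0.003, -0.002]
ft_force: [0.1, 0.8, 0.7]
grip_width: 0.0855
```

```bash
python3 -c "
from h import *
to([.596,.018,.058])
c=cam('scene'); A=cv2.resize(c[0][120:270,230:400],None,fx=4,fy=4,interpolation=3); cv2.imwrite('pics/d.png',cv2.convertScaleAbs(A,alpha=1.7))"
```

```text
t 3.9 tcp [0.5977 0.0184 0.0616] j [0.027 0.549 0.007 1.027 0.008 0.249] zaxis [ 0.002  0.008 -1.   ] F [0.1 0.8 0.7] M [ 0.01  0.01 -0.04] w 0.0855
units to go [-0.014 -0.025  0.061] tool x [0.22  0.976 0.008]
```

View pics/d.png

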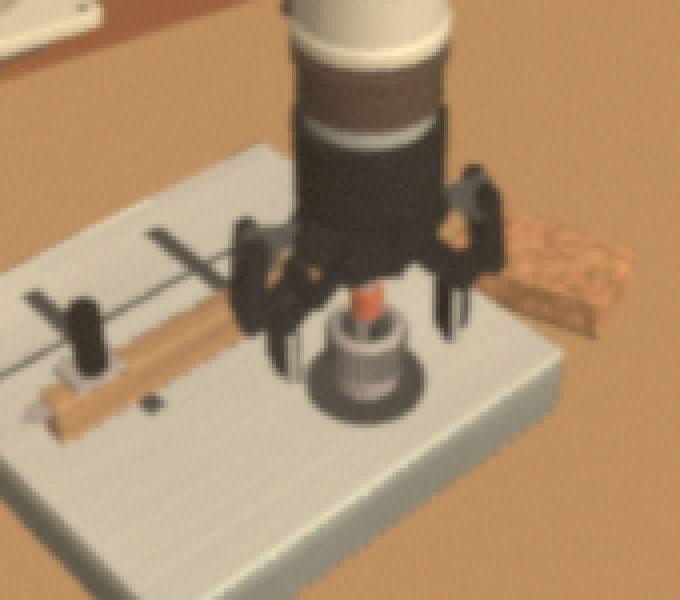

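The drum and sleeve stand centred between the open fingers. Now a small correction, then close on the sleeve.

Call:
play_rows(deltas=[1,-0.014,-0.025,0.05,0,0.2,0,0,0,0,0.2,0,0,0,0,0.2,0,0,0,0,0.2,0,0,0,0,0.2,0,0,0,0,0.2,0,0,0,0,0.2,0,0,0,0])

```text
clock: 4.95
eef_pos: [0.596, 0.0181, 0.0596]
tool_rot: [0.781, 0.625, 0.004, -0.002]
ft_force: [-0.5, -0.2, 0.8]
grip_width: 0.0412
```

```bash
python3 -c "
from h import *
to([.596,.018,.058])"
```

```text
t 4.95 tcp [0.596  0.0181 0.0596] j [ 0.027  0.547 -0.002  1.018  0.007  0.248] zaxis [ 0.003  0.008 -1.   ] F [-0.5 -0.2  0.8] M [-0.15  0.07  0.06] w 0.0412
units to go [-0.001  0.001  0.027] tool x [0.219 0.976 0.008]
```

Call:
play_rows(deltas=[0.2,0,0,0,6,0.2,0,0,0,6,0.2,0,0,0,6,0.2,0,0,0,6,0.2,0,0,0,6])

```text
clock: 5.58
eef_pos: [0.5958, 0.0177, 0.0596]
tool_rot: [0.919, 0.395, 0.003, -0.002]
ft_force: [0.1, -1.2, 0.2]
grip_width: 0.0417
```

```bash
python3 -c "
from h import *
to([.596,.018,.0596])
c=cam('scene'); A=cv2.resize(c[0][120:270,230:400],None,fx=4,fy=4,interpolation=3); cv2.imwrite('pics/e.png',cv2.convertScaleAbs(A,alpha=1.7))"
```

```text
t 5.58 tcp [0.5958 0.0177 0.0596] j [ 0.026  0.547 -0.002  1.019  0.006  0.786] zaxis [ 0.003  0.006 -1.   ] F [ 0.1 -1.2  0.2] M [-0.22  0.04  0.24] w 0.0417
units to go [ 0.006 -0.001 -0.   ] tool x [0.688 0.725 0.007]
```

View pics/e.png

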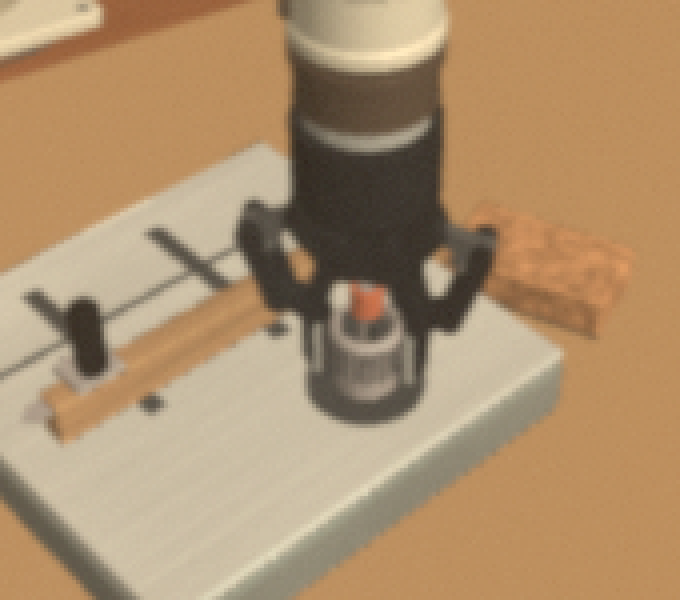

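The fingers hold the sleeve on both sides, and the moment about z is 0.24 N m, which matches the stiff turn, so the sleeve is turning. About 0.54 rad so far.

Call:
play_rows(deltas=[0.2,0,0,0,6,0.2,0,0,0,6,0.2,0,0,0,6,0.2,0,0,0,5])

```text
clock: 6.12
eef_pos: [0.5956, 0.0175, 0.0596]
tool_rot: [0.98, 0.2, 0.002, -0.003]
ft_force: [-1.8, -1.0, 0.8]
grip_width: 0.0409
```

```bash
python3 -c "
from h import *
to([.596,.018,.0596])"
```

```text
t 6.12 tcp [0.5956 0.0175 0.0596] j [ 0.026  0.547 -0.002  1.019  0.006  1.195] zaxis [ 0.003  0.006 -1.   ] F [-1.8 -1.   0.8] M [-0.18 -0.1   0.22] w 0.0409
units to go [ 0.01  -0.005  0.   ] tool x [0.92  0.392 0.005]
```

Call:
play_rows(deltas=[0.2,0,0,0,5,0.2,0,0,0,5])

```text
clock: 6.38
eef_pos: [0.5955, 0.0174, 0.0596]
tool_rot: [0.994, 0.113, 0.002, -0.003]
ft_force: [-1.6, -0.3, 0.8]
grip_width: 0.0411
```

```bash
python3 -c "
from h import *
to([.596,.018,.0596])"
```

```text
t 6.38 tcp [0.5955 0.0174 0.0596] j [ 0.026  0.547 -0.002  1.019  0.006  1.371] zaxis [ 0.003  0.006 -1.   ] F [-1.6 -0.3  0.8] M [-0.23 -0.09  0.27] w 0.0411
units to go [ 0.011 -0.007  0.   ] tool x [0.975 0.224 0.004]
```

Call:
play_rows(deltas=[0.2,0,0,0,4,0.2,0,0,0,2])

```text
clock: 6.62
eef_pos: [0.5954, 0.0174, 0.0596]
tool_rot: [0.998, 0.061, 0.001, -0.003]
ft_force: [-0.8, 0.4, 0.4]
grip_width: 0.0415
```

```bash
python3 -c "
from h import *
to([.596,.018,.0596])"
```

```text
t 6.62 tcp [0.5954 0.0174 0.0596] j [ 0.026  0.547 -0.003  1.019  0.005  1.476] zaxis [ 0.003  0.006 -1.   ] F [-0.8  0.4  0.4] M [-0.29 -0.14  0.28] w 0.0415
units to go [ 0.011 -0.008  0.   ] tool x [0.993 0.121 0.003]
```

Call:
play_rows(deltas=[0.2,0,0,0,4,0.2,0,0,0,2])

```text
clock: 6.88
eef_pos: [0.5953, 0.0174, 0.0596]
tool_rot: [1.0, 0.008, 0.001, -0.003]
ft_force: [-1.5, -0.3, 1.5]
grip_width: 0.0412
```

```bash
python3 -c "
from h import *
to([.596,.018,.0596])"
```

```text
t 6.88 tcp [0.5953 0.0174 0.0596] j [ 0.027  0.547 -0.003  1.019  0.005  1.582] zaxis [ 0.003  0.005 -1.   ] F [-1.5 -0.3  1.5] M [-0.26 -0.13  0.34] w 0.0412
units to go [ 0.012 -0.01  -0.   ] tool x [1.    0.016 0.003]
```

Call:
play_rows(deltas=[0.2,0,0,0,4,0.2,0,0,0,2])

```text
clock: 7.12
eef_pos: [0.5952, 0.0174, 0.0596]
tool_rot: [0.999, -0.045, 0.001, -0.003]
ft_force: [-0.5, -1.1, 0.9]
grip_width: 0.0407
```

```bash
python3 -c "
from h import *
to([.596,.018,.0596])"
```

```text
t 7.12 tcp [0.5952 0.0174 0.0596] j [ 0.027  0.547 -0.003  1.019  0.005  1.688] zaxis [ 0.003  0.005 -1.   ] F [-0.5 -1.1  0.9] M [-0.27 -0.12  0.37] w 0.0407
units to go [ 0.012 -0.011  0.   ] tool x [ 0.996 -0.09   0.002]
```

Call:
play_rows(deltas=[0.2,0,0,0,3,0.2,0,0,0,2])

```text
clock: 7.38
eef_pos: [0.5952, 0.0174, 0.0596]
tool_rot: [0.996, -0.09, 0.001, -0.002]
ft_force: [-1.5, 0.7, 0.5]
grip_width: 0.0408
```

```bash
python3 -c "
from h import *
to([.596,.018,.0596])"
```

```text
t 7.38 tcp [0.5952 0.0174 0.0596] j [ 0.027  0.547 -0.003  1.019  0.005  1.777] zaxis [ 0.003  0.005 -1.   ] F [-1.5  0.7  0.5] M [-0.29 -0.16  0.34] w 0.0408
units to go [ 0.012 -0.013  0.   ] tool x [ 0.984 -0.178  0.002]
```

Call:
play_rows(deltas=[0.2,0,0,0,3,0.2,0,0,0,1])

```text
clock: 7.62
eef_pos: [0.5951, 0.0174, 0.0596]
tool_rot: [0.992, -0.124, 0.001, -0.002]
ft_force: [-1.6, -0.8, 0.4]
grip_width: 0.0413
```

```bash
python3 -c "
from h import *
to([.596,.018,.0596])
c=cam('scene'); A=cv2.resize(c[0][160:230,290:360],None,fx=8,fy=8,interpolation=3); cv2.imwrite('pics/f.png',cv2.convertScaleAbs(A,alpha=1.7))"
```

```text
t 7.62 tcp [0.5951 0.0174 0.0596] j [ 0.027  0.547 -0.003  1.019  0.004  1.846] zaxis [ 0.002  0.004 -1.   ] F [-1.6 -0.8  0.4] M [-0.55 -0.16  1.8 ] w 0.0413
units to go [ 0.012 -0.014  0.   ] tool x [ 0.969 -0.245  0.001]
```

The moment jumped to 1.8 N m, so the sleeve is at its end stop, after a measured turn of 1.60 rad. Release and lift.

Call:
play_rows(deltas=[1,0,0,0,0,1,0,0,0,0,1,0,0,0,0,1,0,0,0,0,1,0,0,0,0,1,0,0,-0.2,0,1,0,0,-0.4,0,1,0,0,-0.5,0,1,0,0,-0.5,0,1,0,0,0,0])

```text
clock: 8.93
eef_pos: [0.5957, 0.017, 0.1614]
tool_rot: [0.992, -0.126, 0.002, -0.003]
ft_force: [0.5, 0.1, -0.3]
grip_width: 0.0855
```

```bash
python3 -c "
from h import *
to([.537,-.1175,.165])"
```

```text
t 8.93 tcp [0.5957 0.017  0.1614] j [0.025 0.462 0.141 1.245 0.006 1.849] zaxis [ 0.005  0.006 -1.   ] F [ 0.5  0.1 -0.3] M [ 0.   -0.05 -0.  ] w 0.0855
units to go [-0.385  2.414 -0.078] tool x [ 0.968 -0.25   0.003]
```

Call:
play_rows(deltas=[1,0,0,-0.2,-7.7,1,0,0,-0.1,-7.7,1,0,0,0,-7.7,1,0,0,0,0])

```text
clock: 9.43
eef_pos: [0.594, 0.0169, 0.1782]
tool_rot: [0.997, 0.081, 0.001, -0.003]
ft_force: [-0.0, -0.0, 0.3]
grip_width: 0.0854
```

```bash
python3 -c "
from h import *
to([.537,-.1175,.18])"
```

```text
t 9.43 tcp [0.594  0.0169 0.1782] j [0.025 0.452 0.17  1.287 0.006 1.435] zaxis [ 0.002  0.006 -1.   ] F [-0.  -0.   0.3] M [-0.   -0.01 -0.02] w 0.0854
units to go [-1.298  2.057 -0.044] tool x [0.987 0.161 0.003]
```

Call:
play_rows(deltas=[1,-0.26,0.41,0,0,1,-0.26,0.41,0,0,1,-0.26,0.41,0,0,1,-0.26,0.41,0,0,1,-0.26,0.41,0,0,1,0,0,0,0])

```text
clock: 10.18
eef_pos: [0.5325, -0.1195, 0.1733]
tool_rot: [0.997, 0.074, -0.002, -0.004]
ft_force: [0.4, 0.5, 0.3]
grip_width: 0.0855
```

```bash
python3 -c "
from h import *
to([.537,-.1175,.09])
c=cam('scene'); A=cv2.resize(c[0][120:260,200:370],None,fx=4,fy=4,interpolation=3); cv2.imwrite('pics/g.png',cv2.convertScaleAbs(A,alpha=1.7))"
```

```text
t 10.18 tcp [ 0.5325 -0.1195  0.1733] j [-0.224  0.366  0.026  1.237  0.006  1.198] zaxis [-0.005  0.007 -1.   ] F [0.4 0.5 0.3] M [-0.02  0.01 -0.02] w 0.0855
units to go [ 0.085 -0.012  1.388] tool x [ 0.989  0.148 -0.004]
```

View pics/g.png

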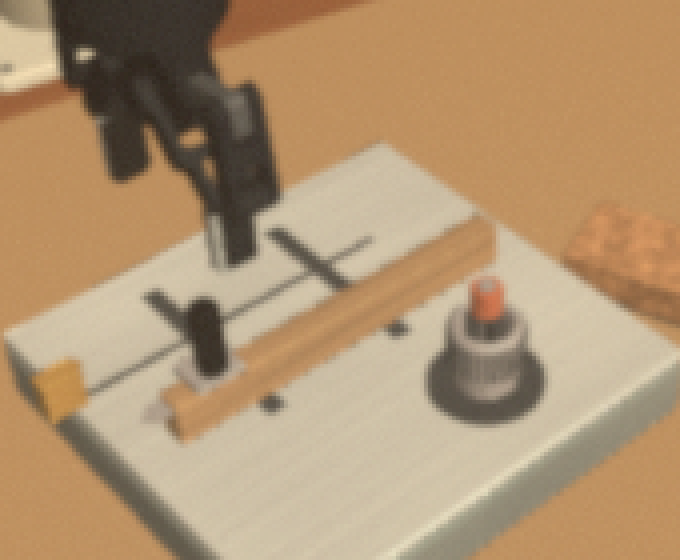

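The jaws now close around the shank, and the gripper is above and behind the handle at (207,335). Descend in two stages.

Call:
play_rows(deltas=[1,0.085,-0.01,0.3,0,1,0,0,0.3,0,1,0,0,0,0])

```text
clock: 10.6
eef_pos: [0.5389, -0.1146, 0.1361]
tool_rot: [0.997, 0.074, -0.002, -0.004]
ft_force: [-0.6, -0.2, 0.0]
grip_width: 0.0853
```

```bash
python3 -c "
from h import *
to([.537,-.1175,.09])"
```

```text
t 10.6 tcp [ 0.5389 -0.1146  0.1361] j [-0.214  0.402 -0.021  1.153  0.008  1.208] zaxis [-0.004  0.009 -1.   ] F [-0.6 -0.2  0. ] M [-0.01  0.01  0.04] w 0.0853
units to go [-0.037  0.051  0.769] tool x [ 0.989  0.148 -0.002]
```

Call:
play_rows(deltas=[1,-0.035,0.06,0.25,0,1,0,0.02,0.25,0,1,0,0.02,0.2,0,1,0,0,0,0])

```text
clock: 11.1
eef_pos: [0.5383, -0.1199, 0.0919]
tool_rot: [0.997, 0.075, -0.001, -0.004]
ft_force: [-0.4, -0.1, 0.6]
grip_width: 0.0857
```

```bash
python3 -c "
from h import *
to([.537,-.1175,.09])"
```

```text
t 11.1 tcp [ 0.5383 -0.1199  0.0919] j [-0.223  0.442 -0.085  1.049  0.008  1.198] zaxis [-0.003  0.009 -1.   ] F [-0.4 -0.1  0.6] M [-0.03 -0.03  0.02] w 0.0857
units to go [-0.015 -0.042  0.032] tool x [ 0.989  0.149 -0.002]
```

Call:
play_rows(deltas=[1,-0.015,-0.04,0.02,0,0,0,0,0,0,0,0,0,0,0,0,0,0,0,0,0,0,0,0,0,0,0,0,0,0,0,0,0,0,0,0,0,0,0,0,0,0,0,0,0])

```text
clock: 12.22
eef_pos: [0.5352, -0.1182, 0.0923]
tool_rot: [0.997, 0.074, -0.002, -0.004]
ft_force: [-1.1, 0.1, 0.4]
grip_width: 0.0163
```

```bash
python3 -c "
from h import *
to([.537,-.1175,.09])"
```

```text
t 12.22 tcp [ 0.5352 -0.1182  0.0923] j [-0.22   0.437 -0.091  1.049  0.006  1.202] zaxis [-0.005  0.007 -1.   ] F [-1.1  0.1  0.4] M [-0.06  0.07 -0.02] w 0.0163
units to go [ 0.032 -0.006  0.038] tool x [ 0.989  0.148 -0.004]
```

Gripped: 16.3 mm measured on an 18 mm handle, the same offset as on the sleeve. Now pull about 54 mm along −x, then look.

Call:
play_rows(deltas=[0,-0.15,0,0,0,0,-0.15,0,0,0,0,-0.15,0,0,0,0,-0.15,0,0,0,0,-0.15,0,0,0,0,-0.15,0,0,0,0,0,0,0,0])

```text
clock: 13.1
eef_pos: [0.4948, -0.1244, 0.0924]
tool_rot: [0.997, 0.077, 0.012, -0.004]
ft_force: [7.9, 1.0, -5.0]
grip_width: 0.0166
```

```bash
python3 -c "
from h import *
to([.537-.0587,-.1175-.0089,.0923])
a=cam('scene');b=cam('top');cv2.imwrite('pics/s2.png',a[0]);cv2.imwrite('pics/t2.png',b[0])
A=cv2.resize(a[0][185:245,200:270],None,fx=6,fy=6,interpolation=3);B=cv2.resize(b[0][215:275,350:415],None,fx=6,fy=6,interpolation=3)
cv2.imwrite('pics/h.png',cv2.convertScaleAbs(np.hstack([A,B[:360]])[:, :800],alpha=1.5))"
```

```text
t 13.1 tcp [ 0.4948 -0.1244  0.0924] j [-0.256  0.351 -0.225  0.974  0.016  1.162] zaxis [ 0.023  0.011 -1.   ] F [ 7.9  1.  -5. ] M [ 0.12  0.14 -0.13] w 0.0166
units to go [-0.276 -0.01  -0.006] tool x [0.988 0.153 0.024]
```

View pics/h.png

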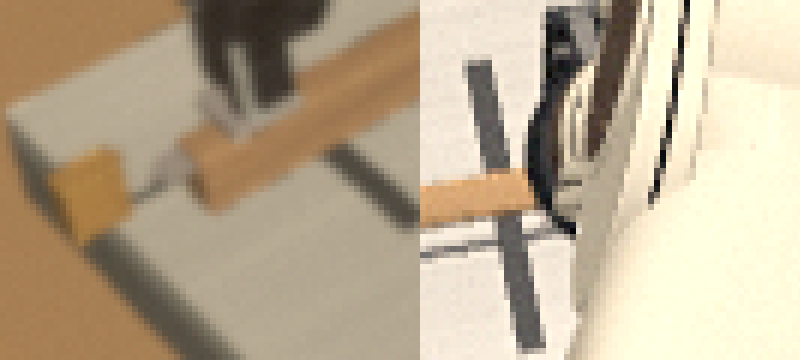

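The left pane (scene) shows the pointer tip at about (160,170), still ahead of the clip's tip at (125,180). The right pane (top) shows the line (y≈250) still behind the fence (y 187–222). I'll measure the fence middle against the line in both pictures.

```bash
cat > m.py <<'E'
from h import *
o=np.array([.5331,-.0323]); a=.1508; R=np.array([[np.cos(a),-np.sin(a)],[np.sin(a),np.cos(a)]])
tos=lambda P:R.T@(np.array(P)[:2]-o)
def fence(T,im,ys,h):
    """fence top edges (z=.08) and dark line (z=.05), sampled along sander x at given sander y"""
    xs=np.arange(-.1,.03,.0005); hsv=cv2.cvtColor(im,cv2.COLOR_BGR2HSV).astype(np.float32)
    mid,lin=[],[]
    for y in ys:
        def samp(z,ch):
            p=np.float32([proj(T,[*(R@[x,y]+o),z]) for x in xs]); return cv2.remap(ch,p[None,:,0],p[None,:,1],cv2.INTER_LINEAR)[0]
        s=samp(.08,hsv[...,1]); k=s>0.5*(s.max()+np.median(s))
        xx=xs[k]
        if len(xx): mid.append((xx.min(),xx.max()))
        v=samp(.05,hsv[...,2]); k=(xs<h); lin.append(xs[k][np.argmin(v[k])])
    mid=np.array(mid)
    print("edges",np.median(mid,0)*1e3,"mid",np.median(mid)*1e3,"line",np.median(lin)*1e3,np.std(lin)*1e3)
E
python3 - <<'E'
from m import *
np.set_printoptions(precision=1,suppress=True)
T=cam("top");S=cam("scene")
fence(T,cv2.imread("pics/top0.png"),np.arange(-.03,.0,.003),-.04)
fence(T,cv2.imread("pics/t2.png"),np.arange(-.055,-.045,.001),-.065)
fence(T,cv2.imread("pics/t2.png"),np.arange(-.03,.0,.003),-.065)
fence(S,cv2.imread("pics/scene0.png"),np.arange(-.03,.05,.003),-.04)
fence(S,cv2.imread("pics/s2.png"),np.arange(-.03,.05,.003),-.065)
f=lambda p:((p[0]-2.5)/6+200,(p[1]-2.5)/6+185)
print("pointer",tos(onz(S,*f((158,172)),.076))*1e3,"clip tip",tos(onz(S,*f((128,172)),.076))*1e3, tos(onz(S,*f((118,150)),.076))*1e3)
E
```

```text
edges [-21.5  -3.5] mid -12.499999999999927 line -71.99999999999999 0.6244997998398404
edges [-62.  -44.5] mid -52.999999999999964 line -71.99999999999999 0.4406981688560303
edges [-61.7 -44.5] mid -52.999999999999964 line -71.99999999999999 0.6244997998398404
edges [-18.   20.5] mid 1.2500000000000844 line -71.99999999999999 5.394327152861496
edges [-59.5 -19. ] mid -38.99999999999995 line -87.0 4.1589640738232605
pointer [ -53.1 -125.8] clip tip [ -60.2 -133.9] [ -72.5 -130.6]
```

In the top view the fence mid is now at −53 mm (−12.5 at rest) and the line at −72, so about 19 mm remains. The measured edges also give the right 18 mm thickness.

Call:
play_rows(deltas=[0,-0.15,0,0,0,0,-0.15,0,0,0,0,-0.05,0,0,0])

```text
clock: 13.68
eef_pos: [0.4814, -0.1265, 0.0924]
tool_rot: [0.997, 0.078, 0.019, -0.005]
ft_force: [11.2, 2.0, -6.2]
grip_width: 0.0164
```

```bash
cat > n.py <<'E'
from m import *
np.set_printoptions(precision=1,suppress=True)
to([.5352-.0588,-.1182-.009,.0923])
T=cam("top"); fence(T,T[0],np.arange(-.03,.0,.003),-.06)
P=bot.get_obs()["eef_pos"]; print("tcp sander",tos(P)*1e3)
E
python3 n.py; python3 - <<'E'
from m import *
T=cam("top");S=cam("scene")
for c,n in((T,"top0"),(S,"scene0")):
    im=cv2.imread(f"pics/{n}.png"); h=cv2.cvtColor(im,cv2.COLOR_BGR2HSV)
    pr=proj(c,[*(R@[-.072,-.146]+o),.07]); m=cv2.inRange(h,(12,140,90),(28,255,255)); x,y=pr.astype(int)
    w=m[y-12:y+12,x-14:x+14]; l,lab,st,ce=cv2.connectedComponentsWithStats(w); i=1+np.argmax(st[1:,4]); r=cv2.minAreaRect(np.argwhere(lab==i)[:,::-1].astype(np.float32))
    q=ce[i]+[x-14,y-12]; print(n,q,st[i],r,[np.round(tos(onz(c,*q,z))*1e3,1) for z in(.076,.064)])
E
```

```text
t 13.68 tcp [ 0.5 -0.1  0.1] j [-0.3  0.3 -0.3  0.9  0.   1.1] zaxis [ 0.  0. -1.] F [11.2  2.  -6.2] M [ 0.1  0.2 -0.1] w 0.0164
units to go [-0.1 -0.  -0. ] tool x [1.  0.2 0. ]
edges [-75.5 -59. ] mid -66.99999999999997 line -74.24999999999999 0.6344288770224766
tcp sander [-65.3 -85.4]
top0 [398.06666667 248.15555556] [10 10 11  6 45] ((15.0, 12.5), (5.0, 10.0), 90.0) [array([ -72.1, -145.9]), array([ -71.6, -148.3])]
scene0 [214.72566372 217.17699115] [ 10   9  12  15 113] ((16.04109764099121, 15.609589576721191), (12.406362533569336, 10.18257999420166), 69.44395446777344) [array([ -58.7, -149.9]), array([ -70.5, -145.6])]
```

Call:
play_rows(deltas=[0,-0.1,0,0,0,0,-0.05,0,0,0])

```text
clock: 14.08
eef_pos: [0.4772, -0.1272, 0.0924]
tool_rot: [0.997, 0.079, 0.023, -0.005]
ft_force: [12.0, 2.0, -4.8]
grip_width: 0.0166
```

```bash
python3 n.py
```

```text
t 14.07 tcp [ 0.5 -0.1  0.1] j [-0.3  0.3 -0.3  0.9  0.   1.1] zaxis [ 0.  0. -1.] F [12.   2.  -4.8] M [ 0.2  0.4 -0.2] w 0.0166
units to go [-0. -0.  0.] tool x [1.  0.2 0. ]
edges [-80.  -63.2] mid -71.49999999999999 line -78.99999999999999 0.7071067811865481
tcp sander [-69.6 -85.4]
```

The fence mid is at −71.5 mm, against −72 for the line and clip. Now I'll check the pointer against the clip.

```bash
python3 - <<'E'
from m import *
np.set_printoptions(precision=1,suppress=True)
S=cam("scene");T=cam("top")
cv2.imwrite("pics/s3.png",S[0])
A=cv2.resize(S[0][190:240,198:258],None,fx=12,fy=12,interpolation=3);cv2.imwrite("pics/i.png",cv2.convertScaleAbs(A,alpha=1.6))
def mark(y,x,z): return (proj(S,[*(R@[x,y]+o),z])-[198,190])*12+5.5
for x in(-.070,-.072,-.074): print(x,mark(-.1325,x,.076))
to([.476,-.127,.092])
E
```

```text
-0.07 [258.8 252.6]
-0.072 [253.1 246.8]
-0.074 [247.3 241.1]
t 14.22 tcp [ 0.5 -0.1  0.1] j [-0.3  0.3 -0.3  0.9  0.   1.1] zaxis [ 0.  0. -1.] F [11.9  1.6 -4.9] M [ 0.1  0.4 -0.1] w 0.0167
units to go [-0. -0.  0.] tool x [1.  0.2 0. ]
```

View pics/i.png

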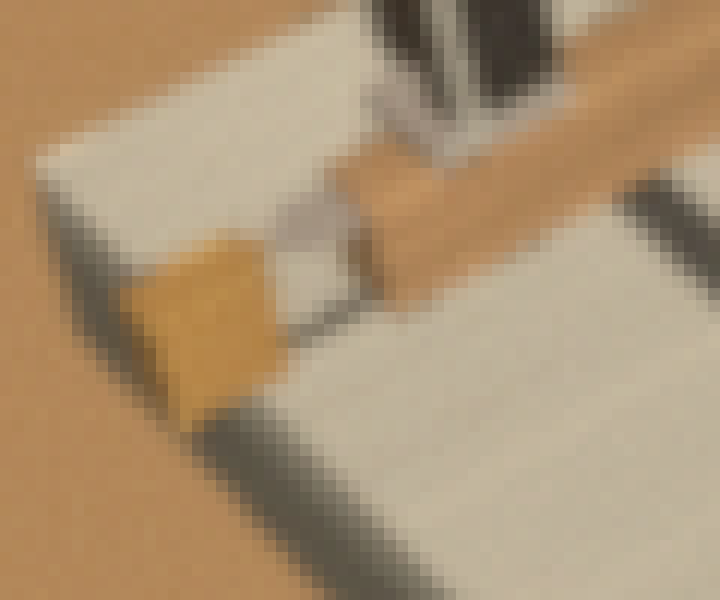

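The grey pointer's tip, about (270,240), meets the clip's tip edge, predicted at (253,247) and 1 mm beside it. It lies within about 0.6 mm along x, and the top view agrees (−71.5 against −72). I'll check that it holds steady and hand in if it does.

```bash
python3 - <<'E'
from m import *
p0=bot.get_obs()["eef_pos"]
for i in range(6): T=cam("top")
fence(T,T[0],np.arange(-.03,.0,.003),-.06)
o_=bot.get_obs(); p=o_["eef_pos"]; print(np.round(p0,4),np.round(p,4),o_["clock"],o_["grip_width"],np.round(o_["ft_force"],1))
if np.linalg.norm(p-p0)<.0007: print(ticket.job_done())
E
```

```text
edges [-80. -63.] mid -71.49999999999999 line -78.99999999999999 0.7071067811865481
[ 0.4772 -0.1272  0.0924] [ 0.4772 -0.1272  0.0924] 14.525 0.016356434529119484 [12.1  2.  -4.7]
the job is handed in; nothing more can be done
None
```

I did both steps in the order asked and handed the job in at 14.5 s, still holding the handle. No verdict was reported.

- **Chuck:** I turned the sleeve about 1.60 rad clockwise. The turning moment went from about 0.25 to 0.37 N m as the jaws bit, then jumped to 1.8 N m at the end stop. Afterwards the picture showed the jaws closed around the shank. I took the sleeve's angle from the gripper's turn rather than from marks on the sleeve.
- **Fence:** I pulled it about 59 mm and held it against roughly 12 N of spring force. At the last check the fence's middle was at −71.5 mm along the sander's x. The line and clip had measured −72 mm, which puts the pointer about 0.5 mm short, within the 2 mm calibration. The scene view agreed to about 0.6 mm, and the arm did not move over the last 0.3 s.

**Checks that disagreed:**
- In the last pictures the line readings (−74 to −79 mm) were wrong because the fence covered the line. I used the earlier −72 mm instead.
- The plate's corners fitted its known size only to about 6 mm, though the drum and line positions agreed to about 1 mm.
- At rest the fence's middle measured −12.5 mm, where the text implies −10. I assumed the same offset applied throughout and used only differences.
- On one descent to the chuck the arm drifted 17 mm sideways. I corrected that before gripping, and no contact force showed.

I never moved the arm near the block, the tin or the knife, but I did not measure their positions again at the end.

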